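# Unlock the dust extractor's filter box and take the cartridge out

### The arm

A 6-joint arm with a two-finger parallel gripper is mounted at the origin on the work surface. World frame = base frame: x ahead of the robot, y to its left, z up, the work surface at z = 0. Lengths are in m, angles in degrees, forces in N, time in s.
With the tool pointing down it reaches from about 0.3 to 0.75 m from the base axis. Payload 8.5 kg.
Tool frame: the origin (TCP) lies between the finger pads; the fingertips stand 22 mm ahead of it and the grasp point (between the pads) lies 3 mm ahead of it (env.nose_length is the distance from the TCP to the fingertips, in m); z points along the fingers, x is the direction in which the jaws open and shut, and the axes are right-handed (so a half turn about z gives the same grasp; the last joint's range is limited). The gripper opens to 85 mm and grips with 20 to 120 N. Pads are 22 mm wide; open, the fingers measure 114 mm over their backs; the gripper's body (76 mm by 85 mm) begins 54 mm behind the grasp point. The pads swing forward as they close: fully open they stand 13 mm farther back than shut.
Start: joints at [56.763, 21.807, 74.336, -0, 83.858, -12.336], TCP at [0.196, 0.514, 0.253] pointing down, gripper open.
Joint ranges: [-178.18, 178.18], [-50.72, 133.34], [12.68, 142.11], [-81.47, 261.47], [9.98, 163.14], [-165.26, 165.26]. Speed limits (degrees/s): [136.94, 136.94, 180, 180, 180, 180].

### API

Orientations are given as a 3x3 rotation matrix whose columns are the frame's x, y, z axes.
In Python, from rig import env gives the robot as it stands.
- The arm moves only by the tool arm_command, never from a script. Its argument "steps" is a list of rows, each an object with "delta_pos": the shift along the world's x, y, z in mm, a list of three; "dr": the turn, a rotation vector about the world's x, y, z in degrees, a list of three. In form: [{"delta_pos": [dx, dy, dz], "dr": [wx, wy, wz]}, ...]. A call has 1 to 20 rows; each row shifts and turns the commanded pose from where the row before left it; what a row does not reach is not made up. A row lasts 1/10 s, in which the tool goes at most 50 mm and 8.59 degrees, less where a joint would pass 70% of its speed; a pose out of reach is approached as far as the arm can. A call with a gripper value outside its range is refused whole. "grip" is the opening, from 0 (shut) to 1 (fully open), set as the call begins (left out, the last holds). The fingers move at their own pace and stop on an object; "squeeze" is the grip in N (left out, the last holds). Time passes only in rows, so rows that do not move let the fingers close. It gives the time, the measured TCP pose, the force and the opening at its end, in the units of the state.
- env.observe(): the state, without advancing time (a new reading comes with each control period).
- env.get_image(name): name is "scene" or "top"; returns the picture (480x640x3 uint8, blue, green, red); there is no depth.
- env.get_calibration(name): a dict with "fx", "fy", "cx", "cy" (pixels), "view" (4x4, takes a point from world to camera coordinates). Camera axes: x right, y up, looking along -z (the intrinsics and any distortion apply to the point x, -y, -z); pixel columns grow to the right and rows downward; lengths in m; the calibration is good to about 2 mm. A picture is of the moment at which its call begins. get_calibration takes no time and is no camera call.
- env.close_job(): hands the job in, once; it reports no verdict.
The state is a dict: "time_s": time; "q": joint angles; "qvel": joint speeds; "joint_efforts": joint torques, N m; "position": TCP position; "tool_rot": TCP orientation; "ft_force": force on the tool from outside, world axes, zero at the start; "wrist_torque": the same for the moment, N m; "grip_width": finger opening in m.
Only numpy, scipy, OpenCV 4.12 (cv2) and the standard library are available. Lean on these libraries where they do the work, as an engineer would, in place of code of your own. Each camera call takes 0.05 s, during which the arm holds its last target. There are 200 camera calls.

### The job

Turn the key of the sloping filter box a full quarter turn clockwise to unlock it and swing its panel wide open so that it stays open. Then pull the filter cartridge off its rail, against its sprung catch, and set it down gently, upright, in the shallow tray; leave the key turned and the panel open, and leave the other tools where they lie.

Things in the scene. Friction and masses are not known exactly. Their poses are not given: they have to be found in the camera images.
- extractor: Fixed grey steel filter box, 200 long x 230 wide x 75 deep, on bracket feet. Its face rises 28 degrees towards the body's own +x (away from the robot), so the face's outward normal leans 28 degrees from vertical towards own -x. Origin on the bench, 122 mm below the middle of the face; own z up, y level across. Opening behind the panel: 144 up-slope x 184 across, 67 deep
- panel (a joint): Angle of the aluminium panel (164 x 206 x 5) on the sloping face: 0 shut, stop at 2.0 rad. Hinged at its upper (far) edge; the lower edge lifts up and back. Until the key is turned about 1.1 rad a cam holds it (0.03 rad play). Stiff hinge, 0.35 N m: it stays where left; about 5 N at the handle. Wide open, clear of the cartridge: 1.5 rad or more
- panel_hinge (a point): Point on the hinge axis, mid-width. Axes turn with the panel: own y along the hinge (level), own z the panel's outward normal, own -x from hinge to the free edge. Opening turns the panel by a positive angle about +y
- handle (a point): Middle of the panel's round bar handle, 10 mm thick, 80 long (70 clear between its end posts), parallel to the hinge, bar 38 mm clear of the panel's face. In the panel_hinge frame at (-150, 45, 49) mm. Axes as panel_hinge. Pinched across, it pivots between the fingers as the panel swings
- key (a joint): Angle of the key in the cam lock: 0 locked, grows clockwise as seen from outside the panel, stop at 1.571 rad (unlocked). About 0.06 N m of friction; it stays where it is left
- key_grip (a point): Middle of the steel key's flat bow, 32 wide x 9 thick x 26 tall, standing out of the panel; its foot is 15 mm and this point 28 mm above the panel's face. Own z: the panel's outward normal and turning axis; own y: across the 9 mm thickness; own x: along the width (up-slope when locked). In the panel_hinge frame at (-82, -70, 34) mm
- cartridge_mid (a point): Centre of the loose grey filter cartridge, 56 x 36 x 52 mm, 0.1 to 0.2 kg, behind the panel. Own x: 56 mm length (up-slope); y: 36 mm width, to grip; z: foot to top, the face's normal. A channel in its foot sits over a 10 mm rail; a sprung bar hooks a bead low on its down-slope side. Pulled along own z it frees with about 13 N in the first 8 mm, off the rail after 15. Top 15 mm below the rim
- rail_mid (a point): Fixed point in the box: where the centre of a cartridge clipped at mid-rail lies, 18 mm down-slope from the middle of the face and 41 mm below the face along its normal; the cartridge is clipped up to 12 mm to either side along the rail. Axes as extractor
- tray_in (a point): Centre of the inner floor (4 mm or so above the bench) of the fixed shallow aluminium tray, outside 190 (own x) x 160 (own y) x 22 mm high, walls 4 mm. Own z up
- crown_file: Bystander: steel fret crowning file with wooden handle, 240 long, 16 high, lying on the bench; origin at its underside
- fret_rocker: Bystander: flat fret rocker plate 90 x 60 x 6, lying on the bench; origin at underside
- sanding_stick: Bystander: maple stick 200 x 25 x 15, lying on the bench; origin at underside
- slot_cleaner: Bystander: brass fret slot cleaner, 135 long, 12 high, lying on the bench; origin at its underside
- fret_jar: Bystander: glass jar with steel cap, 60 diameter, 70 high, standing on the bench; origin at underside

How it is judged:
By the outcome, as a careful person would: the job done as asked, in the order asked, and still so for the second after the job is handed in, with the robot touching nothing.
It also fails if it takes over 67 s, if anything falls off the work surface, if the arm or the gripper's body presses on something with over 40 N, if the wrist force passes 120 N, or if a joint passes its speed limit or range.

## Working session

There is one attempt and no reset: what is moved stays moved. The work goes in short steps, Python scripts to look and compute and a tool call to move; the robot and the scene stay as the last step left them, time stands still between calls to the robot, and variables do not carry over. Pictures are saved under pics/ and viewed, about 8 in all and at most 12, crops included, and the job is handed in when it is done.

Besides the shell and the picture viewer there is one more tool, called after ">>>" as a command line: name --argument value ..., lists and objects as JSON in quotes. arm_command: Moves the arm, as the interface text tells. Its arguments: {"type":"object","properties":{"steps":{"type":"array"},"grip":{"type":"number"},"squeeze":{"type":"number"}},"required":["steps"]}

```bash
ls; mkdir -p pics
python3 - <<'E'
from rig import env
import cv2,json
for n in("scene","top"):
    cv2.imwrite(f"pics/{n}0.png",env.get_image(n)); c=env.get_calibration(n); print(n,c)
print(env.observe(), env.nose_length)
E
```

```text
pics
scene {'fx': 493.56643583783193, 'fy': 493.56643583783193, 'cx': 324.2483350491634, 'cy': 240.53343872031238, 'view': array([[ 0.83404073,  0.55154894, -0.01303181, -0.43459113],
       [-0.32718216,  0.51350097,  0.79326451,  0.0850529 ],
       [ 0.44421605, -0.65735114,  0.6087377 , -1.28101813],
       [ 0.        ,  0.        ,  0.        ,  1.        ]])}
top {'fx': 534.7273680083168, 'fy': 534.7273680083168, 'cx': 325.0398073664986, 'cy': 237.32760246999197, 'view': array([[-8.69003239e-04, -9.99794327e-01, -2.02620209e-02,
         2.26131226e-02],
       [ 9.97746686e-01, -2.22620615e-03,  6.70566463e-02,
        -5.46788991e-01],
       [-6.70879620e-02, -2.01580918e-02,  9.97543411e-01,
        -1.14467155e+00],
       [ 0.00000000e+00,  0.00000000e+00,  0.00000000e+00,
         1.00000000e+00]])}
{'time_s': 0.1, 'q': array([ 5.67617437e+01,  2.18386693e+01,  7.43775997e+01,  1.94095494e-03,
        8.38573555e+01, -1.23357460e+01]), 'qvel': array([ 0.00108714, -0.09519126, -0.07231618,  0.00952577,  0.06152644,
        0.0435014 ]), 'joint_efforts': array([ 3.24732129e-03, -4.49218440e+01, -2.31654936e+01, -1.19506008e-04,
        3.69127578e-03,  5.66740391e-05]), 'position': array([0.19610177, 0.51362154, 0.25277562]), 'tool_rot': array([[ 3.56781879e-01,  9.34187430e-01, -7.32501518e-04],
       [ 9.34186883e-01, -3.56782498e-01, -1.05630103e-03],
       [-1.24812686e-03, -3.07424245e-04, -9.99999174e-01]]), 'ft_force': array([ 0.11148012, -0.24405216,  0.06490504]), 'wrist_torque': array([ 0.02325686, -0.05886067, -0.04757685]), 'grip_width': 0.08552481628872798} 0.022
```

View pics/scene0.png

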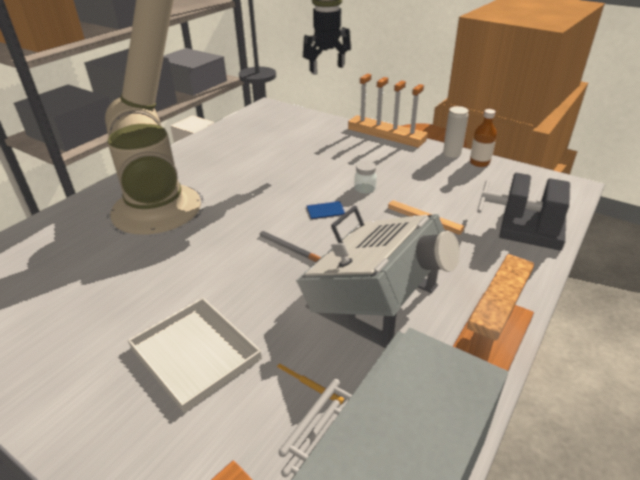

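View pics/top0.png

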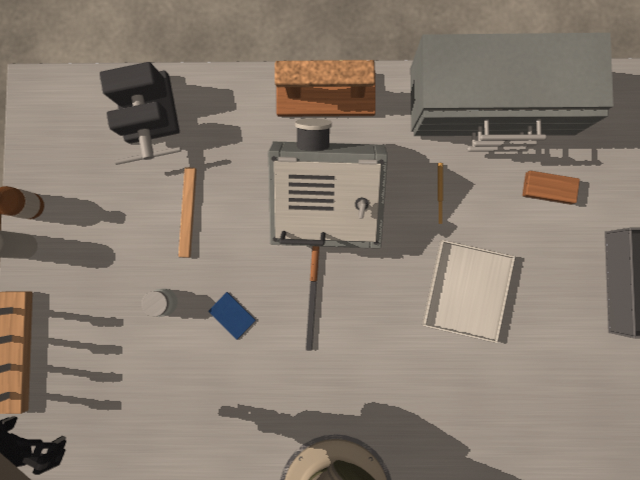

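Scene: box centre at about (375,255), tray at (195,350), file under the box's front. Top: panel corners about (280,160) to (380,243), key (362,205), handle (283–323,237), tray (470,292).

Run:
```python
import cv2
a=cv2.imread("pics/top0.png")[135:260,260:395]; cv2.imwrite("pics/topc.png",cv2.resize(a,None,fx=4.6,fy=4.6,interpolation=cv2.INTER_CUBIC))
a=cv2.imread("pics/scene0.png")[195:325,290:465]; cv2.imwrite("pics/scenec.png",cv2.resize(a,None,fx=4.5,fy=4.5,interpolation=cv2.INTER_CUBIC))
```

```text
(no output)
```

View pics/topc.png

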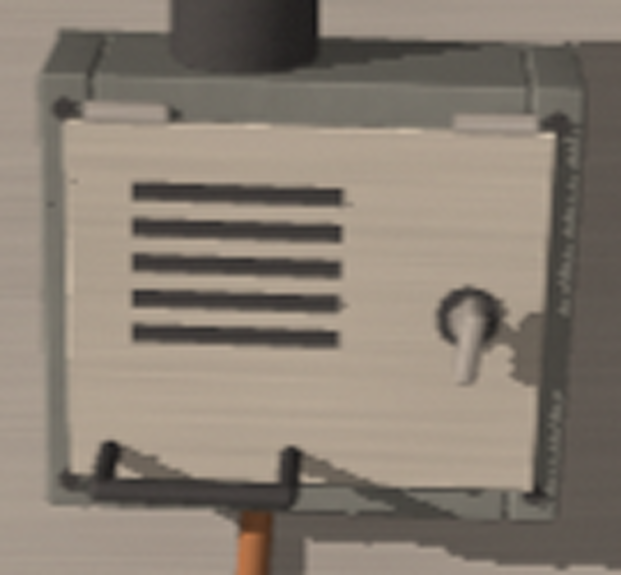

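View pics/scenec.png

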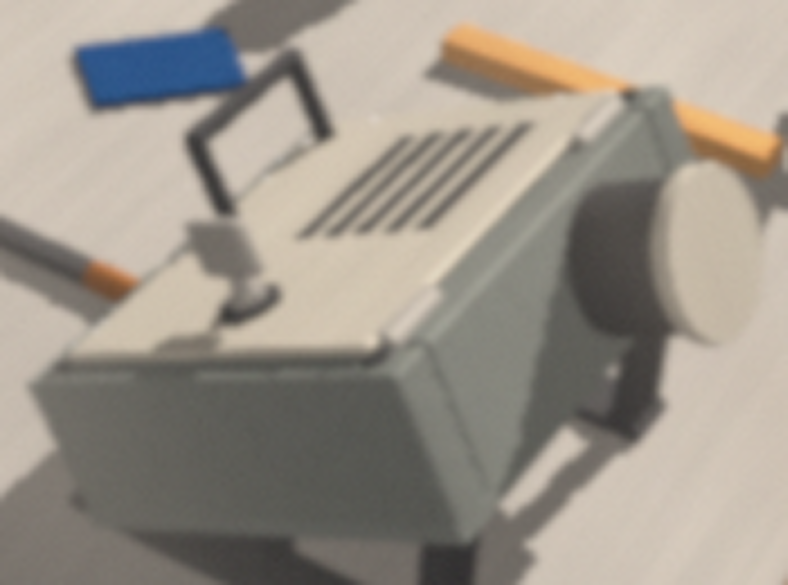

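```bash
cat > h.py <<'E'
import numpy as np
from scipy.spatial.transform import Rotation as R
from scipy.optimize import least_squares
def proj(c,P):
    P=np.atleast_2d(P); p=P@c["view"][:3,:3].T+c["view"][:3,3]
    return np.c_[c["cx"]+c["fx"]*p[:,0]/-p[:,2], c["cy"]+c["fy"]*-p[:,1]/-p[:,2]]
def box(x,y,yaw): # face frame: x up-slope,y,z normal
    Rf=R.from_euler('z',yaw).as_matrix()@R.from_euler('y',-28,degrees=True).as_matrix()
    return Rf,np.array([x,y,.122])
E
python3 - <<'E'
from h import *
from rig import env
ct,cs=env.get_calibration("top"),env.get_calibration("scene")
tp=np.array([[64,121],[555,131],[534,490],[70,485],[95,491],[295,493]])/4.6+[260,135]
sp=np.array([[65,357],[380,352],[625,95],[190,135],[295,55]])/4.5+[290,195]
def pts(p):
    x,y,yaw,s,n,d=p; Rf,o=box(x,y,yaw); h=np.array([s,0,n])
    f=lambda a:o+(np.array(a)+h)@Rf.T
    T=f([[-d,.103,.006],[-d,-.103,.006],[-d-.164,-.103,.006],[-d-.164,.103,.006],[-.150,.085,.049],[-.150,.005,.049]])
    return T,T[[2,1,0,5,4]]
def res(p):
    T,S=pts(p); return np.r_[(proj(ct,T)-tp).ravel(),(proj(cs,S)-sp).ravel(),(p[3]-.082)/.004,(p[4])/.002,(p[5]-.001)/.002]
r=least_squares(res,[.55,0,0,.082,0,.001],x_scale=.01)
print(np.round(r.x*1000,1),np.round(r.fun,1))
tt=np.array([[442,240],[516,256],[501,341],[425,326]]);st=np.array([[200,300],[260,352],[183,406],[130,347]])
def tr(p):
    c,s=np.cos(p[2]),np.sin(p[2]);M=np.array([[c,-s],[s,c]])
    q=np.array([[.095,.08],[.095,-.08],[-.095,-.08],[-.095,.08]])@M.T+p[:2]
    return np.c_[q,np.full(4,.022)]
f=lambda p:np.r_[(proj(ct,tr(p))-tt).ravel()]
for X in ([.35,-.28,-.2],):
    q=least_squares(f,X);print(q.x,np.round(q.fun,1)); print(proj(cs,tr(q.x)))
E
```

```text
[ 6.142e+02  1.690e+01 -2.610e+01  7.930e+01 -1.300e+00  3.000e-01] [-0.5 -0.1 -0.1 -0.1  0.1 -0.4  0.4 -1.7  1.4 -0.4 -1.4  0.1  0.5  0.2
 -1.5 -1.1 -1.7 -2.1  1.4  1.4 -0.5  0.6 -0.7 -0.6 -0.3]
[ 0.43169248 -0.29094312 -0.20419885] [ 0.5 -0.3 -0.1 -1.4 -1.1  1.1  0.7  0.6]
[[261.29213659 349.71964774]
 [182.97415402 405.8549767 ]
 [126.11804611 341.38008106]
 [200.95635747 297.22199053]]
```

```bash
cat >> h.py <<'E'
BX=(.6142,.0169,-.0261); S,N=.0793,-.0013
Rf,O=box(*BX)
def hp(v,th=0): # hinge-frame mm -> world m, panel angle th
    return O+Rf@(np.array([S,0,N])+R.from_euler('y',th).as_matrix()@(np.array(v)/1000))
def tool(z,x):
    z=np.array(z)/np.linalg.norm(z); x=np.array(x)-z*np.dot(x,z); x/=np.linalg.norm(x); return np.c_[x,np.cross(z,x),z]
def go(env,grasp,Rt,n):
    """delta to put grasp point (3 mm ahead of TCP) at grasp"""
    s=env.observe(); d=(grasp-.003*Rt[:,2]-s["position"])*1000
    w=R.from_matrix(Rt@s["tool_rot"].T).as_rotvec(degrees=True)
    print("tot",np.round(d,1),np.round(w,2),"| /row",np.round(d/n,2),np.round(w/n,2),"q",np.round(s["q"],1),"F",np.round(s["ft_force"],1),"w",round(s["grip_width"],4),"t",s["time_s"])
E
python3 - <<'E'
from h import *
from rig import env
n=Rf[:,2]; k=hp([-82,-70,39]); print(k,hp([-150,45,49]),n,Rf[:,0],Rf[:,1])
go(env,k+.07*n,tool(-n,Rf[:,1]),18)
E
```

```text
[ 0.59229701 -0.05255205  0.15401955] [0.53058507 0.06409818 0.13092496] [-0.46931167  0.01225182  0.88294759] [ 0.88264687 -0.02304232  0.46947156] [0.02609704 0.99965941 0.        ]
tot [ 361.9 -565.3  -34.3] [ -5.4  -27.63  19.04] | /row [ 20.11 -31.4   -1.91] [-0.3  -1.53  1.06] q [ 56.8  21.8  74.4   0.   83.9 -12.3] F [ 0.1 -0.2  0.1] w 0.0855 t 0.1
```

>>> arm_command --steps '[{"delta_pos":[20.1,-31.4,-1.9],"dr":[-0.3,-1.53,1.06]},{"delta_pos":[20.1,-31.4,-1.9],"dr":[-0.3,-1.53,1.06]},{"delta_pos":[20.1,-31.4,-1.9],"dr":[-0.3,-1.53,1.06]},{"delta_pos":[20.1,-31.4,-1.9],"dr":[-0.3,-1.53,1.06]},{"delta_pos":[20.1,-31.4,-1.9],"dr":[-0.3,-1.53,1.06]},{"delta_pos":[20.1,-31.4,-1.9],"dr":[-0.3,-1.53,1.06]},{"delta_pos":[20.1,-31.4,-1.9],"dr":[-0.3,-1.53,1.06]},{"delta_pos":[20.1,-31.4,-1.9],"dr":[-0.3,-1.53,1.06]},{"delta_pos":[20.1,-31.4,-1.9],"dr":[-0.3,-1.53,1.06]},{"delta_pos":[20.1,-31.4,-1.9],"dr":[-0.3,-1.53,1.06]},{"delta_pos":[20.1,-31.4,-1.9],"dr":[-0.3,-1.53,1.06]},{"delta_pos":[20.1,-31.4,-1.9],"dr":[-0.3,-1.53,1.06]},{"delta_pos":[20.1,-31.4,-1.9],"dr":[-0.3,-1.53,1.06]},{"delta_pos":[20.1,-31.4,-1.9],"dr":[-0.3,-1.53,1.06]},{"delta_pos":[20.1,-31.4,-1.9],"dr":[-0.3,-1.53,1.06]},{"delta_pos":[20.1,-31.4,-1.9],"dr":[-0.3,-1.53,1.06]},{"delta_pos":[20.1,-31.4,-1.9],"dr":[-0.3,-1.53,1.06]},{"delta_pos":[20.1,-31.4,-1.9],"dr":[-0.3,-1.53,1.06]},{"delta_pos":[0,0,0],"dr":[0,0,0]},{"delta_pos":[0,0,0],"dr":[0,0,0]}]' --grip 0.5

```text
time_s: 2.1
position: [0.5577, -0.0518, 0.2185]
tool_rot: [[0.026, 0.884, 0.467], [1.0, -0.024, -0.011], [0.001, 0.467, -0.884]]
ft_force: [0.0, -0.7, -0.2]
grip_width: 0.0429
```

```bash
cat > look.py <<'E'
import sys,cv2
from rig import env
name,cam,x0,x1,y0,y1,f=sys.argv[1],sys.argv[2],*map(float,sys.argv[3:8])
a=env.get_image(cam)[int(y0):int(y1),int(x0):int(x1)]
cv2.imwrite(f"pics/{name}.png",cv2.resize(a,None,fx=f,fy=f,interpolation=cv2.INTER_CUBIC))
E
python3 - <<'E'
from h import *
from rig import env
n=Rf[:,2]; k=hp([-82,-70,39])
go(env,k,tool(-n,Rf[:,1]),8)
c=env.get_calibration("scene");s=env.observe();g=s["position"]+.003*s["tool_rot"][:,2]
print("grasp px",proj(c,g),"key",proj(c,hp([-82,-70,34])),proj(c,k))
E
python3 look.py key1 scene 250 470 150 325 3.6
```

```text
tot [ 33.2  -0.7 -61.8] [-0.08 -0.16  0.01] | /row [ 4.15 -0.09 -7.72] [-0.01 -0.02  0.  ] q [ -21.4   15.5   95.3   13.4   43.6 -117.5] F [ 0.  -0.7 -0.2] w 0.0429 t 2.1
grasp px [[324.43907263 213.95339488]] key [[341.08285102 250.41607638]] [[340.01420535 248.04750411]]
```

View pics/key1.png

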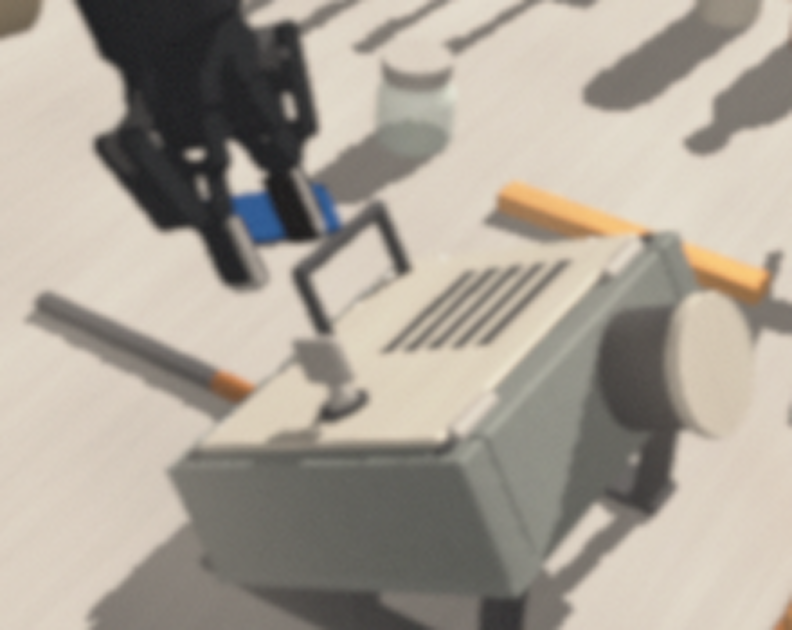

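Key bow seen at crop (323,360), predicted (328,361); the fit holds and fingers line up. Descend and close.

>>> arm_command --steps '[{"delta_pos":[4.2,-0.1,-7.7],"dr":[0,0,0]},{"delta_pos":[4.2,-0.1,-7.7],"dr":[0,0,0]},{"delta_pos":[4.2,-0.1,-7.7],"dr":[0,0,0]},{"delta_pos":[4.2,-0.1,-7.7],"dr":[0,0,0]},{"delta_pos":[4.2,-0.1,-7.7],"dr":[0,0,0]},{"delta_pos":[4.2,-0.1,-7.7],"dr":[0,0,0]},{"delta_pos":[4.2,-0.1,-7.7],"dr":[0,0,0]},{"delta_pos":[4.2,-0.1,-7.7],"dr":[0,0,0]},{"delta_pos":[0,0,0],"dr":[0,0,0]}]'

```text
time_s: 3.05
position: [0.5917, -0.0522, 0.1562]
tool_rot: [[0.025, 0.884, 0.467], [1.0, -0.022, -0.011], [0.001, 0.467, -0.884]]
ft_force: [0.0, 0.5, -0.1]
grip_width: 0.0425
```

>>> arm_command --steps '[{"delta_pos":[0,0,0],"dr":[0,0,0]},{"delta_pos":[0,0,0],"dr":[0,0,0]},{"delta_pos":[0,0,0],"dr":[0,0,0]},{"delta_pos":[0,0,0],"dr":[0,0,0]},{"delta_pos":[0,0,0],"dr":[0,0,0]},{"delta_pos":[0,0,0],"dr":[0,0,0]},{"delta_pos":[0,0,0],"dr":[0,0,0]}]' --grip 0 --squeeze 30

```text
time_s: 3.75
position: [0.5918, -0.0524, 0.1581]
tool_rot: [[0.025, 0.883, 0.469], [1.0, -0.022, -0.012], [0.0, 0.469, -0.883]]
ft_force: [-2.2, -2.1, 5.5]
grip_width: 0.0083
```

Run:
```python
from h import *
from rig import env
n=Rf[:,2]; k=hp([-82,-70,39])
go(env,k,tool(-n,Rf[:,1]),8); print(env.observe()["wrist_torque"])
print(-n*93/14)
```

```text
tot [-0.9 -0.1 -1.4] [-0.01  0.   -0.06] | /row [-0.12 -0.01 -0.17] [-0.    0.   -0.01] q [ -19.9   23.1   95.5   14.8   35.6 -118.6] F [-2.2 -2.1  5.5] w 0.0083 t 3.75
[-0.33575518  0.0957648  -0.41785506]
[ 3.11757036 -0.08138707 -5.86529472]
```

>>> arm_command --steps '[{"delta_pos":[-1,0,2],"dr":[0,0,0]},{"delta_pos":[0,0,0],"dr":[2.72,-0.07,-5.12]},{"delta_pos":[0,0,0],"dr":[2.72,-0.07,-5.12]},{"delta_pos":[0,0,0],"dr":[2.72,-0.07,-5.12]},{"delta_pos":[0,0,0],"dr":[2.72,-0.07,-5.12]},{"delta_pos":[0,0,0],"dr":[2.72,-0.07,-5.12]},{"delta_pos":[0,0,0],"dr":[2.72,-0.07,-5.12]},{"delta_pos":[0,0,0],"dr":[2.72,-0.07,-5.12]},{"delta_pos":[0,0,0],"dr":[2.72,-0.07,-5.12]},{"delta_pos":[0,0,0],"dr":[2.72,-0.07,-5.12]},{"delta_pos":[0,0,0],"dr":[2.72,-0.07,-5.12]},{"delta_pos":[0,0,0],"dr":[2.72,-0.07,-5.12]},{"delta_pos":[0,0,0],"dr":[2.72,-0.07,-5.12]},{"delta_pos":[0,0,0],"dr":[2.72,-0.07,-5.12]},{"delta_pos":[0,0,0],"dr":[2.72,-0.07,-5.12]},{"delta_pos":[0,0,0],"dr":[2.72,-0.07,-5.12]},{"delta_pos":[0,0,0],"dr":[2.72,-0.07,-5.12]},{"delta_pos":[0,0,0],"dr":[0,0,0]},{"delta_pos":[0,0,0],"dr":[0,0,0]}]'

```text
time_s: 5.65
position: [0.5898, -0.0539, 0.1584]
tool_rot: [[0.882, -0.067, 0.467], [-0.068, -0.998, -0.014], [0.467, -0.02, -0.884]]
ft_force: [-1.6, -13.5, -3.6]
grip_width: 0.0085
```

Run:
```python
from h import *
from rig import env
n=Rf[:,2]; k=hp([-82,-70,39])
go(env,k,tool(-n,Rf[:,0]),8); t=env.observe()["wrist_torque"];print(t,t@n)
```

```text
tot [ 1.1  1.3 -1.8] [-1.13 -0.09  2.33] | /row [ 0.13  0.17 -0.22] [-0.14 -0.01  0.29] q [-20.1  22.9  95.7  14.7  35.7 -26. ] F [ -1.6 -13.5  -3.6] w 0.0085 t 5.65
[-2.3748374   1.1812551  -0.50980763] 0.6788779980639782
```

>>> arm_command --steps '[{"delta_pos":[0,0,0],"dr":[0,0,0]},{"delta_pos":[0,0,0],"dr":[0,0,0]},{"delta_pos":[0,0,0],"dr":[0,0,0]},{"delta_pos":[-4,0,8],"dr":[0,0,0]},{"delta_pos":[-8,0,15],"dr":[0,0,0]},{"delta_pos":[-12,0,23],"dr":[0,0,0]},{"delta_pos":[-12,0,23],"dr":[0,0,0]},{"delta_pos":[0,0,0],"dr":[0,0,0]}]' --grip 0.5

```text
time_s: 6.45
position: [0.5544, -0.0522, 0.2321]
tool_rot: [[0.878, -0.067, 0.475], [-0.069, -0.998, -0.013], [0.474, -0.022, -0.88]]
ft_force: [0.1, 1.2, 0.1]
grip_width: 0.0426
```

```bash
python3 - <<'E'
from h import *
from rig import env
n=Rf[:,2]; k=hp([-150,45,49])
go(env,k+.05*n,tool(-n,Rf[:,0]),8)
E
python3 look.py key2 scene 250 470 150 325 3.6
```

```text
tot [-48.7 116.9 -54.4] [-1.22  0.38  2.36] | /row [-6.09 14.62 -6.8 ] [-0.15  0.05  0.3 ] q [-21.6  14.2  94.8  13.3  44.9 -24.8] F [0.1 1.2 0.1] w 0.0426 t 6.45
```

View pics/key2.png

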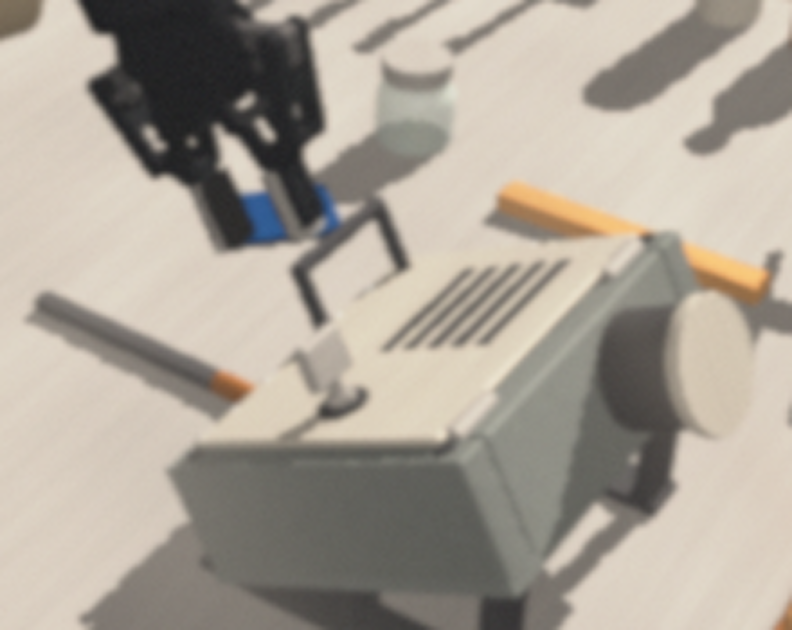

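The key bow (crop 325,358) now lies parallel to the hinge: turned a quarter. On to the handle.

>>> arm_command --steps '[{"delta_pos":[-5,12,-5],"dr":[-0.12,0.04,0.24]},{"delta_pos":[-5,12,-5],"dr":[-0.12,0.04,0.24]},{"delta_pos":[-5,12,-5],"dr":[-0.12,0.04,0.24]},{"delta_pos":[-5,12,-5],"dr":[-0.12,0.04,0.24]},{"delta_pos":[-5,12,-5],"dr":[-0.12,0.04,0.24]},{"delta_pos":[-5,12,-5],"dr":[-0.12,0.04,0.24]},{"delta_pos":[-5,12,-5],"dr":[-0.12,0.04,0.24]},{"delta_pos":[-5,12,-5],"dr":[-0.12,0.04,0.24]},{"delta_pos":[-5,12,-5],"dr":[-0.12,0.04,0.24]},{"delta_pos":[-4,9,-9],"dr":[-0.12,0.04,0.24]},{"delta_pos":[4,0,-7],"dr":[0,0,0]},{"delta_pos":[0,0,0],"dr":[0,0,0]}]'

```text
time_s: 7.7
position: [0.5098, 0.0651, 0.1667]
tool_rot: [[0.886, -0.025, 0.463], [-0.023, -1.0, -0.01], [0.463, -0.002, -0.886]]
ft_force: [0.5, -0.6, -0.5]
grip_width: 0.0427
```

Run:
```python
from h import *
from rig import env
n=Rf[:,2]; k=hp([-150,45,49])
go(env,k,tool(-n,Rf[:,0]),6)
```

```text
tot [ 19.4  -0.9 -33.1] [-0.13 -0.39 -0.06] | /row [ 3.23 -0.15 -5.52] [-0.02 -0.07 -0.01] q [ -7.3  15.6 106.1   5.5  30.9  -9.8] F [ 0.5 -0.6 -0.5] w 0.0427 t 7.7
```

>>> arm_command --steps '[{"delta_pos":[3,-0.2,-5.2],"dr":[0,0,0]},{"delta_pos":[3,-0.2,-5.2],"dr":[0,0,0]},{"delta_pos":[3,-0.2,-5.2],"dr":[0,0,0]},{"delta_pos":[3,-0.2,-5.2],"dr":[0,0,0]},{"delta_pos":[3,0,-5.2],"dr":[0,0,0]},{"delta_pos":[3,0,-5],"dr":[0,0,0]},{"delta_pos":[0,0,0],"dr":[0,0,0]}]'

```text
time_s: 8.4
position: [0.5277, 0.064, 0.1358]
tool_rot: [[0.886, -0.026, 0.463], [-0.024, -1.0, -0.01], [0.463, -0.002, -0.886]]
ft_force: [-1.0, -0.1, 0.2]
grip_width: 0.043
```

>>> arm_command --steps '[{"delta_pos":[0,0,0],"dr":[0,0,0]},{"delta_pos":[0,0,0],"dr":[0,0,0]},{"delta_pos":[0,0,0],"dr":[0,0,0]},{"delta_pos":[0,0,0],"dr":[0,0,0]},{"delta_pos":[0,0,0],"dr":[0,0,0]},{"delta_pos":[0,0,0],"dr":[0,0,0]},{"delta_pos":[0,0,0],"dr":[0,0,0]}]' --grip 0 --squeeze 30

```text
time_s: 9.1
position: [0.5284, 0.064, 0.1373]
tool_rot: [[0.884, -0.026, 0.467], [-0.024, -1.0, -0.01], [0.467, -0.002, -0.884]]
ft_force: [5.6, 1.4, -0.1]
grip_width: 0.009
```

Run:
```python
from h import *
from rig import env
n=Rf[:,2]; k=hp([-150,45,49])
go(env,k,tool(-n,Rf[:,0]),6)
# opening arc: tool tilt 28 -> ~5 deg; TCP waypoints
N=36; TH=1.85; w=-25.0/N
s=env.observe(); R0=s["tool_rot"]; y=Rf[:,1]
P=[];prev=None
g0=s["position"]+.003*R0[:,2]; off=g0-k
for i in range(N+1):
    th=TH*i/N
    Rt=R.from_rotvec(-w*i*-1*y*-1,degrees=True).as_matrix()@R0 if 0 else R.from_rotvec(-w*i*y,degrees=True).as_matrix()@R0
    P.append((hp([-150,45,49],th)+off-.003*Rt[:,2])*1000)
P=np.array(P); print("dr",-w*y,"end z axis",Rt[:,2]); print(np.round(np.diff(P,axis=0),1).tolist())
```

```text
tot [ 0.7  0.2 -3.7] [-0.12 -0.17 -0.01] | /row [ 0.12  0.03 -0.62] [-0.02 -0.03 -0.  ] q [ -7.1  20.  106.    6.1  26.5 -10.4] F [ 5.6  1.4 -0.1] w 0.009 t 9.1
dr [0.01812294 0.69420793 0.        ] end z axis [ 4.93033353e-02  6.06606079e-04 -9.98783667e-01]
[[-1.2, 0.0, 8.0], [-0.7, 0.0, 8.1], [-0.3, 0.0, 8.1], [0.1, -0.0, 8.1], [0.5, -0.0, 8.1], [0.9, -0.0, 8.1], [1.3, -0.0, 8.0], [1.7, -0.0, 7.9], [2.1, -0.1, 7.8], [2.5, -0.1, 7.7], [2.9, -0.1, 7.6], [3.3, -0.1, 7.4], [3.7, -0.1, 7.2], [4.1, -0.1, 7.0], [4.4, -0.1, 6.8], [4.8, -0.1, 6.6], [5.1, -0.1, 6.3], [5.4, -0.1, 6.1], [5.7, -0.1, 5.8], [6.0, -0.2, 5.5], [6.3, -0.2, 5.2], [6.5, -0.2, 4.8], [6.8, -0.2, 4.5], [7.0, -0.2, 4.1], [7.2, -0.2, 3.8], [7.4, -0.2, 3.4], [7.6, -0.2, 3.0], [7.7, -0.2, 2.6], [7.8, -0.2, 2.2], [7.9, -0.2, 1.8], [8.0, -0.2, 1.4], [8.1, -0.2, 1.0], [8.1, -0.2, 0.6], [8.1, -0.2, 0.2], [8.1, -0.2, -0.2], [8.1, -0.2, -0.7]]
```

>>> arm_command --steps '[{"delta_pos":[-1.2,0,8],"dr":[0,0.7,0]},{"delta_pos":[-0.7,0,8.1],"dr":[0,0.7,0]},{"delta_pos":[-0.3,0,8.1],"dr":[0,0.7,0]},{"delta_pos":[0.1,0,8.1],"dr":[0,0.7,0]},{"delta_pos":[0.5,0,8.1],"dr":[0,0.7,0]},{"delta_pos":[0.9,0,8.1],"dr":[0,0.7,0]},{"delta_pos":[1.3,0,8],"dr":[0,0.7,0]},{"delta_pos":[1.7,0,7.9],"dr":[0,0.7,0]},{"delta_pos":[2.1,-0.1,7.8],"dr":[0,0.7,0]},{"delta_pos":[2.5,-0.1,7.7],"dr":[0,0.7,0]}]'

```text
time_s: 10.1
position: [0.5349, 0.0637, 0.2162]
tool_rot: [[0.935, -0.026, 0.352], [-0.024, -1.0, -0.01], [0.353, 0.001, -0.936]]
ft_force: [11.7, 0.7, -8.1]
grip_width: 0.0086
```

>>> arm_command --steps '[{"delta_pos":[2.9,-0.1,7.6],"dr":[0,0.7,0]},{"delta_pos":[3.3,-0.1,7.4],"dr":[0,0.7,0]},{"delta_pos":[3.7,-0.1,7.2],"dr":[0,0.7,0]},{"delta_pos":[4.1,-0.1,7.0],"dr":[0,0.7,0]},{"delta_pos":[4.4,-0.1,6.8],"dr":[0,0.7,0]},{"delta_pos":[4.8,-0.1,6.6],"dr":[0,0.7,0]},{"delta_pos":[5.1,-0.1,6.3],"dr":[0,0.7,0]},{"delta_pos":[5.4,-0.1,6.1],"dr":[0,0.7,0]}]'

```text
time_s: 10.9
position: [0.5662, 0.0627, 0.2704]
tool_rot: [[0.967, -0.026, 0.253], [-0.024, -1.0, -0.011], [0.253, 0.004, -0.967]]
ft_force: [-8.4, -3.9, 1.4]
grip_width: 0.0086
```

>>> arm_command --steps '[{"delta_pos":[5.7,-0.1,5.8],"dr":[0,0.7,0]},{"delta_pos":[6.0,-0.2,5.5],"dr":[0,0.7,0]},{"delta_pos":[6.3,-0.2,5.2],"dr":[0,0.7,0]},{"delta_pos":[6.5,-0.2,4.8],"dr":[0,0.7,0]},{"delta_pos":[6.8,-0.2,4.5],"dr":[0,0.7,0]},{"delta_pos":[7.0,-0.2,4.1],"dr":[0,0.7,0]},{"delta_pos":[7.2,-0.2,3.8],"dr":[0,0.7,0]},{"delta_pos":[7.4,-0.2,3.4],"dr":[0,0.7,0]},{"delta_pos":[7.6,-0.2,3.0],"dr":[0,0.7,0]}]'

```text
time_s: 11.8
position: [0.6276, 0.0607, 0.3123]
tool_rot: [[0.988, -0.026, 0.149], [-0.024, -1.0, -0.012], [0.149, 0.008, -0.989]]
ft_force: [-7.2, -3.3, 6.3]
grip_width: 0.0086
```

>>> arm_command --steps '[{"delta_pos":[7.7,-0.2,2.6],"dr":[0,0.7,0]},{"delta_pos":[7.8,-0.2,2.2],"dr":[0,0.7,0]},{"delta_pos":[7.9,-0.2,1.8],"dr":[0,0.7,0]},{"delta_pos":[8.0,-0.2,1.4],"dr":[0,0.7,0]},{"delta_pos":[8.1,-0.2,1.0],"dr":[0,0.7,0]},{"delta_pos":[8.1,-0.2,0.6],"dr":[0,0.7,0]},{"delta_pos":[8.1,-0.2,0.2],"dr":[0,0.7,0]},{"delta_pos":[8.1,-0.2,-0.2],"dr":[0,0.7,0]},{"delta_pos":[0,0,0],"dr":[0,0,0]}]'

```text
time_s: 12.7
position: [0.693, 0.0586, 0.3217]
tool_rot: [[0.998, -0.026, 0.056], [-0.025, -1.0, -0.012], [0.056, 0.01, -0.998]]
ft_force: [0.9, -4.5, 3.6]
grip_width: 0.0088
```

```bash
python3 - <<'E'
from h import *
from rig import env
s=env.observe(); g=s["position"]+.003*s["tool_rot"][:,2]
H=hp([0,0,0]); d=Rf.T@(g-H); print("theta",np.arctan2(d[2],-d[0])-np.arctan2(49,150),"r",np.hypot(d[0],d[2]),s["q"],s["ft_force"])
E
python3 look.py open1 scene 250 470 100 325 2.66
```

```text
theta 1.7888637003007717 r 0.1607929820155109 [ -4.75304078  34.87706219  40.93941586  -0.42317168 100.94023411
  -3.37952362] [ 0.87557203 -4.53765686  3.59235447]
```

View pics/open1.png

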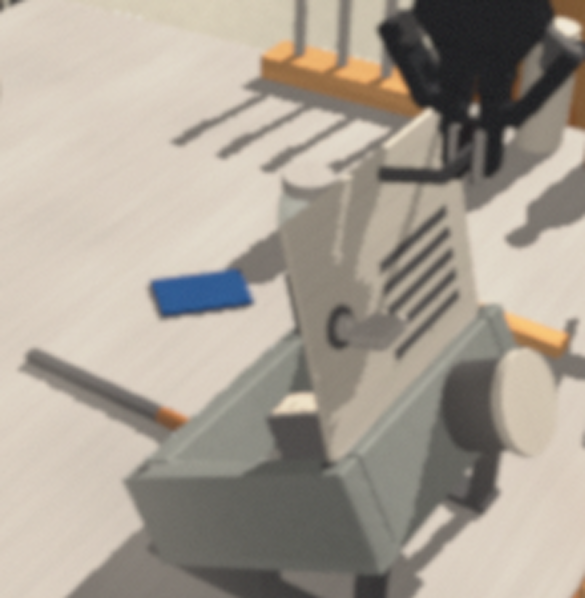

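>>> arm_command --steps '[{"delta_pos":[0,0,0],"dr":[0,0,0]},{"delta_pos":[0,0,0],"dr":[0,0,0]},{"delta_pos":[0,0,0],"dr":[0,0,0]},{"delta_pos":[0,0,8],"dr":[0,0,0]},{"delta_pos":[0,0,16],"dr":[0,0,0]},{"delta_pos":[0,0,25],"dr":[0,0,0]},{"delta_pos":[0,0,25],"dr":[0,0,0]},{"delta_pos":[-20,0,10],"dr":[0,0,0]},{"delta_pos":[-35,0,0],"dr":[0,0,0]},{"delta_pos":[-35,0,0],"dr":[0,0,0]},{"delta_pos":[-35,0,0],"dr":[0,0,0]},{"delta_pos":[-35,0,0],"dr":[0,0,0]},{"delta_pos":[-35,0,0],"dr":[0,0,0]},{"delta_pos":[-35,0,0],"dr":[0,0,0]},{"delta_pos":[-35,0,0],"dr":[0,0,0]},{"delta_pos":[-30,0,0],"dr":[0,0,0]},{"delta_pos":[0,0,0],"dr":[0,0,0]}]' --grip 0.3

```text
time_s: 14.45
position: [0.3947, 0.0602, 0.4068]
tool_rot: [[0.998, -0.024, 0.058], [-0.023, -1.0, -0.01], [0.058, 0.009, -0.998]]
ft_force: [0.8, 0.0, 0.2]
grip_width: 0.0255
```

Run:
```python
from h import *
from rig import env
import cv2
ct=env.get_calibration("top"); cs=env.get_calibration("scene")
a=env.get_image("top")[145:275,260:395]; b=env.get_image("scene")[205:300,285:380]
def pr(c,s): return proj(c,[O+Rf@np.array([-.018+s+i*.028,j*.018,-.015]) for i in(1,-1) for j in(1,-1)])
for s in(-.012,0,.012): print(s,((pr(ct,s)-[260,145])*3).round(0).tolist(),((pr(cs,s)-[285,205])*4).round(0).tolist())
A=cv2.resize(a,None,fx=3,fy=3,interpolation=2);B=cv2.resize(b,None,fx=4,fy=4,interpolation=2)
import numpy as np
C=np.zeros((400,790,3),np.uint8);C[:390,:405]=A;C[:380,410:790]=B
cv2.imwrite("pics/cart.png",C);s=env.observe();print(s["position"],s["q"],s["ft_force"])
```

```text
-0.012 [[173.0, 160.0], [227.0, 161.0], [172.0, 236.0], [225.0, 238.0]] [[363.0, 172.0], [324.0, 211.0], [275.0, 178.0], [237.0, 216.0]]
0 [[173.0, 143.0], [227.0, 144.0], [173.0, 220.0], [225.0, 222.0]] [[382.0, 170.0], [344.0, 209.0], [293.0, 177.0], [255.0, 215.0]]
0.012 [[173.0, 126.0], [227.0, 127.0], [173.0, 204.0], [226.0, 205.0]] [[402.0, 169.0], [364.0, 208.0], [312.0, 176.0], [273.0, 214.0]]
[0.39735274 0.05977586 0.40600913] [-8.38191531  0.64644047 77.07692653 -0.1084245  98.95232855 -7.03018277] [-0.32210734 -0.33510366 -0.80265785]
```

View pics/cart.png

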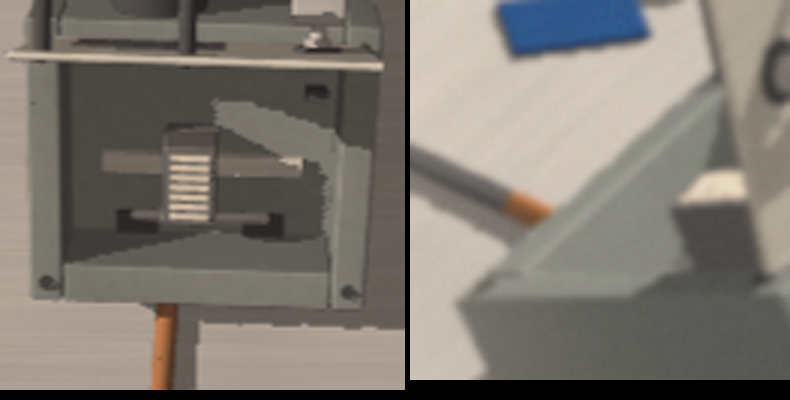

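Rail runs across the box (y). Cartridge top in the top crop spans x 166–215, y 148–223, i.e. about +6 mm in y from mid-rail; the scene crop corner (675,205) agrees.

```bash
cat >> h.py <<'E'
def face(s,y,z): return O+Rf@(np.array([s,y,z])/1000)
E
python3 - <<'E'
from h import *
from rig import env
go(env,face(-19,6,-27+85),tool(-Rf[:,2],Rf[:,1]),14)
E
```

```text
tot [ 171.6  -35.7 -239.1] [-24.48 -18.37  87.17] | /row [ 12.26  -2.55 -17.08] [-1.75 -1.31  6.23] q [-8.4  0.6 77.1 -0.1 99.  -7. ] F [-0.3 -0.3 -0.8] w 0.0257 t 14.55
```

>>> arm_command --steps '[{"delta_pos":[12.3,-2.5,-17.1],"dr":[-1.75,-1.31,6.23]},{"delta_pos":[12.3,-2.5,-17.1],"dr":[-1.75,-1.31,6.23]},{"delta_pos":[12.3,-2.5,-17.1],"dr":[-1.75,-1.31,6.23]},{"delta_pos":[12.3,-2.5,-17.1],"dr":[-1.75,-1.31,6.23]},{"delta_pos":[12.3,-2.5,-17.1],"dr":[-1.75,-1.31,6.23]},{"delta_pos":[12.3,-2.5,-17.1],"dr":[-1.75,-1.31,6.23]},{"delta_pos":[12.3,-2.5,-17.1],"dr":[-1.75,-1.31,6.23]},{"delta_pos":[12.3,-2.5,-17.1],"dr":[-1.75,-1.31,6.23]},{"delta_pos":[12.3,-2.5,-17.1],"dr":[-1.75,-1.31,6.23]},{"delta_pos":[12.3,-2.5,-17.1],"dr":[-1.75,-1.31,6.23]},{"delta_pos":[12.3,-2.5,-17.1],"dr":[-1.75,-1.31,6.23]},{"delta_pos":[12.3,-2.5,-17.1],"dr":[-1.75,-1.31,6.23]},{"delta_pos":[12.3,-2.5,-17.1],"dr":[-1.75,-1.31,6.23]},{"delta_pos":[12.3,-2.5,-17.1],"dr":[-1.75,-1.31,6.23]},{"delta_pos":[0,0,0],"dr":[0,0,0]},{"delta_pos":[0,0,0],"dr":[0,0,0]}]' --grip 0.8

```text
time_s: 16.15
position: [0.5701, 0.0246, 0.1655]
tool_rot: [[0.03, 0.884, 0.467], [1.0, -0.026, -0.015], [-0.001, 0.468, -0.884]]
ft_force: [0.2, -0.6, 0.1]
grip_width: 0.0682
```

Run:
```python
from h import *
from rig import env
go(env,face(-19,6,-27),tool(-Rf[:,2],Rf[:,1]),10)
```

```text
tot [ 38.8  -1.5 -73.6] [ 0.05 -0.12  0.21] | /row [ 3.88 -0.15 -7.36] [ 0.   -0.01  0.02] q [ -11.3   20.5   98.4    8.    33.8 -105.1] F [ 0.2 -0.6  0.1] w 0.0682 t 16.15
```

>>> arm_command --steps '[{"delta_pos":[3.9,-0.2,-7.4],"dr":[0,0,0]},{"delta_pos":[3.9,-0.2,-7.4],"dr":[0,0,0]},{"delta_pos":[3.9,-0.2,-7.4],"dr":[0,0,0]},{"delta_pos":[3.9,-0.2,-7.4],"dr":[0,0,0]},{"delta_pos":[3.9,-0.2,-7.4],"dr":[0,0,0]},{"delta_pos":[3.9,-0.1,-7.4],"dr":[0,0,0]},{"delta_pos":[3.9,-0.1,-7.4],"dr":[0,0,0]},{"delta_pos":[3.9,-0.1,-7.4],"dr":[0,0,0]},{"delta_pos":[3.9,-0.1,-7.4],"dr":[0,0,0]},{"delta_pos":[3.9,-0.1,-7.4],"dr":[0,0,0]},{"delta_pos":[0,0,0],"dr":[0,0,0]}]'

```text
time_s: 17.25
position: [0.6088, 0.0232, 0.0906]
tool_rot: [[0.026, 0.884, 0.468], [1.0, -0.022, -0.014], [-0.002, 0.468, -0.884]]
ft_force: [0.5, -0.3, 0.0]
grip_width: 0.0684
```

>>> arm_command --steps '[{"delta_pos":[0,0,0],"dr":[0,0,0]},{"delta_pos":[0,0,0],"dr":[0,0,0]},{"delta_pos":[0,0,0],"dr":[0,0,0]},{"delta_pos":[0,0,0],"dr":[0,0,0]},{"delta_pos":[0,0,0],"dr":[0,0,0]},{"delta_pos":[0,0,0],"dr":[0,0,0]},{"delta_pos":[0,0,0],"dr":[0,0,0]}]' --grip 0 --squeeze 60

```text
time_s: 17.95
position: [0.6087, 0.0232, 0.0922]
tool_rot: [[0.026, 0.883, 0.469], [1.0, -0.022, -0.015], [-0.002, 0.47, -0.883]]
ft_force: [-4.3, 0.7, 6.4]
grip_width: 0.0353
```

Run:
```python
from h import *
from rig import env
go(env,face(-19,6,-27),tool(-Rf[:,2],Rf[:,1]),10)
go(env,face(-19,6,63),tool(-Rf[:,2],Rf[:,1]),18)
```

```text
tot [ 0.2 -0.2 -0.4] [0.14 0.01 0.01] | /row [ 0.02 -0.02 -0.04] [0.01 0.   0.  ] q [ -10.6   30.    97.4    9.7   25.2 -106.9] F [-4.3  0.7  6.4] w 0.0353 t 17.95
tot [-42.    0.9  79.1] [0.14 0.01 0.01] | /row [-2.34  0.05  4.4 ] [0.01 0.   0.  ] q [ -10.6   30.    97.4    9.7   25.2 -106.9] F [-4.3  0.7  6.4] w 0.0353 t 17.95
```

>>> arm_command --steps '[{"delta_pos":[-1.4,0,2.6],"dr":[0,0,0]},{"delta_pos":[-1.4,0,2.6],"dr":[0,0,0]},{"delta_pos":[-1.4,0,2.6],"dr":[0,0,0]},{"delta_pos":[-1.4,0,2.6],"dr":[0,0,0]},{"delta_pos":[-1.4,0,2.6],"dr":[0,0,0]},{"delta_pos":[-1.4,0,2.6],"dr":[0,0,0]},{"delta_pos":[-1.4,0,2.6],"dr":[0,0,0]},{"delta_pos":[-1.4,0,2.6],"dr":[0,0,0]},{"delta_pos":[-2.3,0,4.4],"dr":[0,0,0]},{"delta_pos":[-4,0,7.5],"dr":[0,0,0]},{"delta_pos":[-4,0,7.5],"dr":[0,0,0]},{"delta_pos":[-4,0,7.5],"dr":[0,0,0]},{"delta_pos":[-4,0,7.5],"dr":[0,0,0]},{"delta_pos":[-4,0,7.5],"dr":[0,0,0]},{"delta_pos":[-5,0,9.4],"dr":[0,0,0]},{"delta_pos":[-7,0,13],"dr":[0,0,0]},{"delta_pos":[-7,0,13],"dr":[0,0,0]},{"delta_pos":[-5,0,9],"dr":[0,0,0]},{"delta_pos":[0,0,0],"dr":[0,0,0]}]'

```text
time_s: 19.85
position: [0.5511, 0.0232, 0.2005]
tool_rot: [[0.026, 0.882, 0.471], [1.0, -0.022, -0.015], [-0.003, 0.471, -0.882]]
ft_force: [-0.6, 0.3, -0.8]
grip_width: 0.035
```

Run:
```python
from h import *
from rig import env
import cv2
yw=-.204; xt=[np.cos(yw+np.pi/2),np.sin(yw+np.pi/2),0]
Rt=tool([0,0,-1],xt)
go(env,np.array([.432,-.291,.13]),Rt,16)
cv2.imwrite("pics/held.png",cv2.resize(env.get_image("scene")[100:330,200:480],None,fx=2.6,fy=2.6,interpolation=2))
```

```text
tot [-119.1 -314.2  -67.5] [  3.4   27.96 -10.01] | /row [ -7.44 -19.64  -4.22] [ 0.21  1.75 -0.63] q [ -12.    16.    98.4    7.7   38.2 -105.4] F [-0.6  0.3 -0.8] w 0.035 t 19.85
```

View pics/held.png

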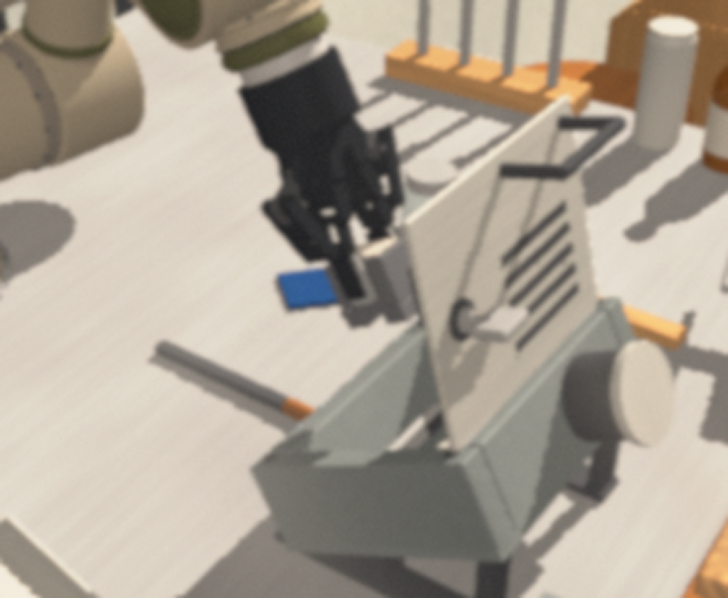

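Cartridge is in the gripper (crop 390,275), clear of the box, key turned and panel open. Carry it to above the tray.

>>> arm_command --steps '[{"delta_pos":[-15,0,15],"dr":[0,0,0]},{"delta_pos":[-25,-5,15],"dr":[0.2,1.6,-0.6]},{"delta_pos":[-25,-15,0],"dr":[0.2,1.65,-0.6]},{"delta_pos":[-8,-22,0],"dr":[0.2,1.65,-0.6]},{"delta_pos":[-4,-22,0],"dr":[0.2,1.65,-0.6]},{"delta_pos":[-4,-22,0],"dr":[0.2,1.65,-0.6]},{"delta_pos":[-4,-22,0],"dr":[0.2,1.65,-0.6]},{"delta_pos":[-4,-22,0],"dr":[0.2,1.65,-0.6]},{"delta_pos":[-4,-22,0],"dr":[0.2,1.65,-0.6]},{"delta_pos":[-4,-22,0],"dr":[0.2,1.65,-0.6]},{"delta_pos":[-4,-22,-5],"dr":[0.2,1.65,-0.6]},{"delta_pos":[-4,-22,-10],"dr":[0.2,1.65,-0.6]},{"delta_pos":[-4,-22,-15],"dr":[0.2,1.65,-0.6]},{"delta_pos":[-4,-22,-15],"dr":[0.2,1.65,-0.6]},{"delta_pos":[-3,-22,-15],"dr":[0.2,1.65,-0.6]},{"delta_pos":[-2,-20,-15],"dr":[0.2,1.65,-0.6]},{"delta_pos":[-1,-16,-12],"dr":[0.2,1.65,-0.6]},{"delta_pos":[0,-16,-10],"dr":[0.2,1.65,-0.4]},{"delta_pos":[0,0,0],"dr":[0,0,0]}]'

```text
time_s: 21.8
position: [0.4322, -0.3141, 0.1298]
tool_rot: [[0.204, 0.979, -0.005], [0.979, -0.204, 0.002], [0.001, -0.006, -1.0]]
ft_force: [0.3, -0.1, -1.3]
grip_width: 0.0352
```

Run:
```python
from h import *
from rig import env
import cv2
yw=-.204; xt=[np.cos(yw+np.pi/2),np.sin(yw+np.pi/2),0]
Rt=tool([0,0,-1],xt)
go(env,np.array([.432,-.291,.044]),Rt,16)
cv2.imwrite("pics/tray1.png",cv2.resize(env.get_image("scene")[220:420,90:330],None,fx=3,fy=3,interpolation=2))
```

```text
tot [ -0.2  23.1 -82.8] [-0.12 -0.31  0.07] | /row [-0.01  1.44 -5.17] [-0.01 -0.02  0.  ] q [ -48.6   27.5   87.5   -0.2   65.4 -126.8] F [ 0.3 -0.1 -1.3] w 0.0352 t 21.8
```

View pics/tray1.png

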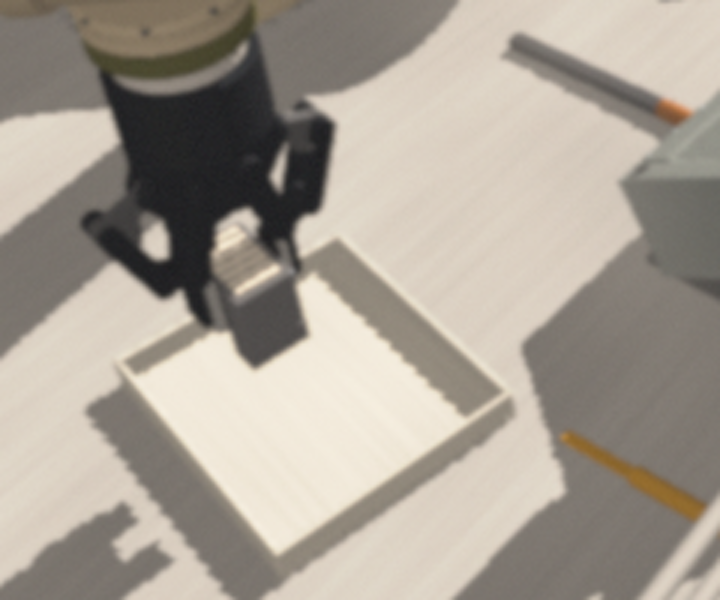

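Run:
```python
from h import *
from rig import env
s=env.observe();c=env.get_calibration("scene");r=s["tool_rot"];g=s["position"]+.003*r[:,2]
for a in(-.018,.018):
  for b in(-.028,.028):
    for z in(.012,-.040):
      print(a,b,z,((proj(c,g+r[:,0]*a+r[:,1]*b-r[:,2]*z)-[90,220])*3).round(0).tolist())
```

```text
-0.018 -0.028 0.012 [[185.0, 250.0]]
-0.018 -0.028 -0.04 [[206.0, 316.0]]
-0.018 0.028 0.012 [[239.0, 304.0]]
-0.018 0.028 -0.04 [[259.0, 370.0]]
0.018 -0.028 0.012 [[243.0, 217.0]]
0.018 -0.028 -0.04 [[261.0, 282.0]]
0.018 0.028 0.012 [[299.0, 268.0]]
0.018 0.028 -0.04 [[315.0, 334.0]]
```

Held cartridge's edges match the predicted outline, so it is upright. Lower.

>>> arm_command --steps '[{"delta_pos":[0,5,-4],"dr":[0,0,0]},{"delta_pos":[0,6,-8],"dr":[0,0,0]},{"delta_pos":[0,6,-10],"dr":[0,-0.1,0]},{"delta_pos":[0,6,-10],"dr":[0,-0.2,0]},{"delta_pos":[0,0,-10],"dr":[0,0,0]},{"delta_pos":[0,0,-10],"dr":[0,0,0]},{"delta_pos":[0,0,-9],"dr":[0,0,0]},{"delta_pos":[0,0,-7],"dr":[0,0,0]},{"delta_pos":[0,0,-5],"dr":[0,0,0]},{"delta_pos":[0,0,-3],"dr":[0,0,0]},{"delta_pos":[0,0,-2],"dr":[0,0,0]},{"delta_pos":[0,0,0],"dr":[0,0,0]},{"delta_pos":[0,0,0],"dr":[0,0,0]}]'

```text
time_s: 23.15
position: [0.4323, -0.2899, 0.054]
tool_rot: [[0.202, 0.979, 0.002], [0.979, -0.202, -0.0], [0.0, 0.002, -1.0]]
ft_force: [-0.5, -0.9, -1.7]
grip_width: 0.0351
```

>>> arm_command --steps '[{"delta_pos":[0,0,-1],"dr":[0,0,0]},{"delta_pos":[0,0,-1],"dr":[0,0,0]},{"delta_pos":[0,0,0],"dr":[0,0,0]}]'

```text
time_s: 23.45
position: [0.4322, -0.2898, 0.0518]
tool_rot: [[0.202, 0.979, 0.002], [0.979, -0.202, 0.0], [0.001, 0.002, -1.0]]
ft_force: [0.3, 0.4, -0.6]
grip_width: 0.0356
```

>>> arm_command --steps '[{"delta_pos":[0,0,-1],"dr":[0,0,0]},{"delta_pos":[0,0,-1],"dr":[0,0,0]},{"delta_pos":[0,0,-1],"dr":[0,0,0]},{"delta_pos":[0,0,0],"dr":[0,0,0]},{"delta_pos":[0,0,0],"dr":[0,0,0]}]'

```text
time_s: 23.95
position: [0.4322, -0.2898, 0.0488]
tool_rot: [[0.202, 0.979, 0.002], [0.979, -0.202, 0.0], [0.001, 0.002, -1.0]]
ft_force: [0.7, -0.6, -0.7]
grip_width: 0.0349
```

>>> arm_command --steps '[{"delta_pos":[0,0,-1],"dr":[0,0,0]},{"delta_pos":[0,0,-0.5],"dr":[0,0,0]},{"delta_pos":[0,0,0],"dr":[0,0,0]},{"delta_pos":[0,0,0],"dr":[0,0,0]}]'

```text
time_s: 24.35
position: [0.4322, -0.2898, 0.0473]
tool_rot: [[0.202, 0.979, 0.002], [0.979, -0.202, 0.0], [0.001, 0.002, -1.0]]
ft_force: [-0.4, 0.4, -1.4]
grip_width: 0.035
```

>>> arm_command --steps '[{"delta_pos":[0,0,-0.5],"dr":[0,0,0]},{"delta_pos":[0,0,-0.5],"dr":[0,0,0]},{"delta_pos":[0,0,0],"dr":[0,0,0]},{"delta_pos":[0,0,0],"dr":[0,0,0]}]'

```text
time_s: 24.75
position: [0.4322, -0.2898, 0.0463]
tool_rot: [[0.202, 0.979, 0.002], [0.979, -0.202, 0.0], [0.001, 0.002, -1.0]]
ft_force: [-0.0, 0.1, -2.0]
grip_width: 0.0354
```

>>> arm_command --steps '[{"delta_pos":[0,0,-0.5],"dr":[0,0,0]},{"delta_pos":[0,0,-0.5],"dr":[0,0,0]},{"delta_pos":[0,0,0],"dr":[0,0,0]},{"delta_pos":[0,0,0],"dr":[0,0,0]}]'

```text
time_s: 25.15
position: [0.4323, -0.2899, 0.046]
tool_rot: [[0.202, 0.979, 0.002], [0.979, -0.202, -0.0], [0.0, 0.002, -1.0]]
ft_force: [-1.1, -0.1, 7.5]
grip_width: 0.0353
```

Contact felt (about 9 N). Release and rise.

>>> arm_command --steps '[{"delta_pos":[0,0,0.4],"dr":[0,0,0]}]'

```text
time_s: 25.25
position: [0.4323, -0.2898, 0.0461]
tool_rot: [[0.202, 0.979, 0.002], [0.979, -0.202, -0.0], [0.0, 0.002, -1.0]]
ft_force: [0.3, 1.2, 1.2]
grip_width: 0.0352
```

>>> arm_command --steps '[{"delta_pos":[0,0,0],"dr":[0,0,0]},{"delta_pos":[0,0,0],"dr":[0,0,0]},{"delta_pos":[0,0,0],"dr":[0,0,0]},{"delta_pos":[0,0,0],"dr":[0,0,0]},{"delta_pos":[0,0,3],"dr":[0,0,0]},{"delta_pos":[0,0,8],"dr":[0,0,0]},{"delta_pos":[0,0,15],"dr":[0,0,0]},{"delta_pos":[0,0,25],"dr":[0,0,0]},{"delta_pos":[0,0,30],"dr":[0,0,0]},{"delta_pos":[0,0,30],"dr":[0,0,0]},{"delta_pos":[-20,0,30],"dr":[0,0,0]},{"delta_pos":[-30,0,20],"dr":[0,0,0]},{"delta_pos":[-30,0,0],"dr":[0,0,0]},{"delta_pos":[-20,0,0],"dr":[0,0,0]},{"delta_pos":[0,0,0],"dr":[0,0,0]},{"delta_pos":[0,0,0],"dr":[0,0,0]}]' --grip 0.7

```text
time_s: 26.85
position: [0.3325, -0.29, 0.2073]
tool_rot: [[0.203, 0.979, 0.003], [0.979, -0.203, -0.001], [-0.0, 0.003, -1.0]]
ft_force: [-0.2, -0.6, -0.8]
grip_width: 0.0596
```

```bash
python3 look.py final scene 90 480 130 420 2
```

```text
(no output)
```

View pics/final.png

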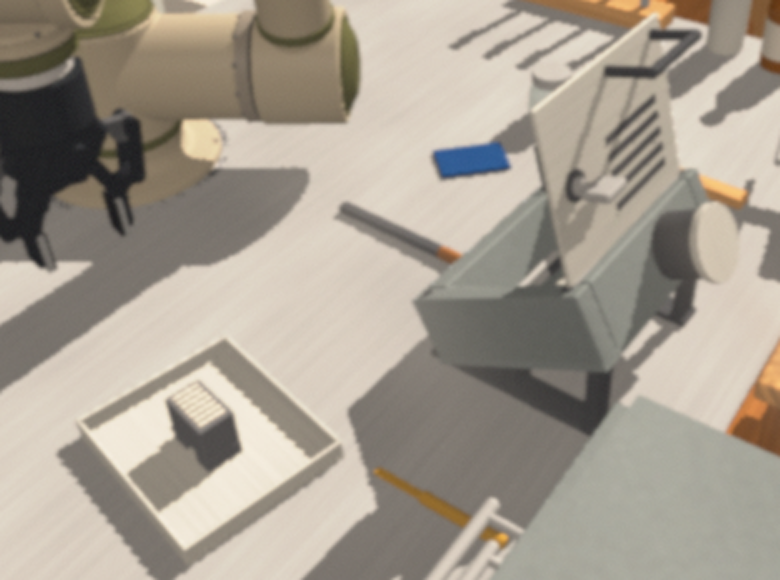

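The cartridge stands upright in the tray (205,425). The panel is open, the key is turned, and the tools I can see haven't moved. Handing in.

```bash
python3 -c "
from rig import env
print(env.close_job())"
```

```text
the job is handed in; nothing more can be done
None
```

The job is done and handed in at about 27 s of robot time, well under the 67 s limit.

- **Key:** I turned it clockwise until it met its stop; the gripper rotated about 92.6°. The picture afterwards shows the bow lying parallel to the hinge.
- **Panel:** I opened it to about 1.79 rad, worked out from the handle position. It stayed there after I let go.
- **Cartridge:** I pulled it off the rail along the face's normal. It was set down near the middle of the tray with a contact force of about 9 N, then released.

The last picture shows the cartridge upright in the tray, the panel open, the key turned and the gripper clear of everything. The tools visible in it had not moved, though the view cuts off part of the sanding stick. I did not measure their positions again.

The readings after each move never showed a wrist force above about 15 N. I did not watch the force during the moves themselves. One check differed from what I expected: the tray floor was met about 1 mm from the predicted height.

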